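# Press a shade-card holder home behind the display stand's lip

### The arm

A 7-joint arm with a two-finger parallel gripper is mounted at the origin on the work surface. World frame = base frame: x ahead of the robot, y to its left, z up, the work surface at z = 0. Lengths are in m, angles in rad, forces in N, time in s.
With the tool pointing down it reaches from about 0.425 to 0.8 m from the base axis. Payload 8.3 kg.
Tool frame: the origin (TCP) lies at the very end of the fingers, on their centre line; the grasp point (between the pads) lies 19 mm behind it (env.hold_point_z is the distance from the TCP to the grasp point, in m); z points along the fingers, y is the line along which they close (so a half turn about z gives the same grasp; the last joint's range is limited). The gripper opens to 85 mm and grips with 20 to 120 N. Pads are 22 mm wide; open, the fingers measure 114 mm over their backs; the gripper's body (76 mm by 85 mm) begins 54 mm behind the grasp point. The pads swing forward as they close: fully open they stand 13 mm farther back than shut.
Start: joints at [-1.404, 0.383, 0.016, 1.37, -0.006, 1.388, -0.046], TCP at [0.142, 0.609, 0.231] pointing down, gripper open.
Joint ranges: [-2.95, 2.95], [-0.25, 2.06], [-1.52, 1.56], [0.18, 2.33], [-1.44, 4.58], [0.02, 2.06], [-3.01, 3.01]. Speed limits (rad/s): [2.39, 2.39, 3.01, 3.01, 3.14, 3.14, 3.14].

### API

Orientations are given as [roll, pitch, yaw] about the fixed x, y, z axes, in that order (R = Rz(yaw) Ry(pitch) Rx(roll)).
In Python, from rig import telemetry, imaging, job, env gives the robot as it stands. The module is installed in compiled form; this text tells all that it offers.
- The arm moves only by the tool step_arm, never from a script. Its argument "targets" is a list of rows, each an object with "fingers": the finger opening in m, from 0 to 0.0854; "dp": the shift along the world's x, y, z in m, a list of three; "delta_rot": the turn, a rotation vector about the world's x, y, z in rad, a list of three. In form: [{"fingers": fingers, "dp": [tx, ty, tz], "delta_rot": [rx, ry, rz]}, ...]. A call has 1 to 12 rows; each row shifts and turns the commanded pose from where the row before left it; what a row does not reach is not made up. A row lasts 1/10 s, in which the tool goes at most 50 mm and 8.59 degrees, less where a joint would pass 70% of its speed; a pose out of reach is approached as far as the arm can. A call is refused whole if a number of a shift passes 0.05 or a number of a turn 0.15, either way. A call with a gripper value outside its range is refused whole. The fingers move at their own pace and stop on an object; "force" is the grip in N (left out, the last holds). Time passes only in rows, so rows that do not move let the fingers close. It gives the time, the measured TCP pose, the force, the opening and the grip force at its end, in the units of the state.
- telemetry.observe(): the state, without advancing time (a new reading comes with each control period).
- imaging.snapshot(name): name is "side" or "top"; returns a dict with "img" (420x560x3 uint8, blue, green, red), "fx", "fy", "cx", "cy" (pixels), "rvec" (rotation vector, rad) and "tvec" (3), from world to camera coordinates, as OpenCV has them. Camera axes: x right, y down, z forward; pixel columns grow to the right and rows downward; lengths in m; the calibration is good to about 2 mm. A picture is of the moment at which its call begins. There is no depth.
- job.sign_off(): hands the job in; it is judged then, once.
Trained networks look in a picture, given as the dict that the camera call returned (one of the last four; its "shot" number tells which), for a name from the list of things; names that differ only in an ending like _2 or _b are one class to them, and where a whole thing is asked for, a point or a joint stands for the part that bears it (a point fixed in the world has none). Each returns a list of dicts, best first, with "score" (0 to 1); they miss things now and then, are a little off and sometimes report something else, mostly with a low value. They report only what shows in the picture. A call takes as long as a camera call. They do not tell look-alikes from the thing itself.
- imaging.recognise(label, picture): "rect" ([centre column, centre row, width, height] in pixels, round what is visible of it).
- imaging.masks_of(label, picture): "mask" (420x560 bool, what is visible of it) and "rect" ([centre column, centre row, width, height] in pixels, round what is visible of it).
- imaging.place_of(label, picture): "point" ([row, column] in pixels: a listed point, or the origin of a listed thing).
The state is a dict: "clock": time; "joint_pos": joint angles; "qd": joint speeds; "effort": joint torques, N m; "position": TCP position; "eef_rot": TCP orientation; "contact_force": force on the tool from outside, world axes, zero at the start; "moment": the same for the moment, N m; "grip_width": finger opening in m; "grip_force": force on a finger pad.
Only numpy, scipy, OpenCV 4.12 (cv2) and the standard library are available. Lean on these libraries where they do the work, as an engineer would, in place of code of your own. Each camera call takes 0.05 s, during which the arm holds its last target. There are 200 camera calls.

### The job

Pick up the green L-shaped shade-card holder, set its foot flat on the middle of the display stand's cork bed just short of the metal lip with the toe pointing at the lip, and press down so that the sprung bed sinks enough for the toe to go underneath. Keeping that pressure on, slide the holder along the bed until the toe is behind the lip and has pushed the sprung blue clip back fully home. Finish while still gripping the holder and holding it pressed home, squarely and upright, and leave the clay head, the black jar and the red-lidded pot where they are.

Things in the scene. Friction and masses are not known exactly. Their poses are not given: they have to be found in the camera images.
- holder_panel (a point): Loose green plastic L-shaped card holder, 90 mm tall, about 90 g, standing on its foot on the bench. Its upright panel, 8 mm thick (along x), 60 mm wide (y), skin-tone stripes on the +x face, is what to grip, fingers on its front and back. This point: middle of the panel's thickness and width, 45 mm above the foot's underside, 55 mm behind the toe's front. x points to the toe, z up.
- holder_toe (a point): Middle of the front face of the holder's toe: 55 mm ahead (holder's +x) of the panel's middle, 4 mm above the underside. The flat foot is 70 mm long (x), 60 mm wide, 8 mm thick; it reaches 15 mm behind the panel's middle. Same axes as the holder.
- stand: Fixed plywood display stand, 180 x 150 mm, with a cork bed and a metal lip. Origin on the bench, on its middle line; base from x = -105 to +75 mm. x points from the open end to the lip (the way to slide the holder), z up. Cork bed: x -83 to +47 mm, 104 mm wide, top 35 mm above the bench when free. Cheeks beside it 33 mm high.
- lip_mouth (a point): Mouth of the aluminium lip, axes as the stand's: 18 mm ahead (+x) of the stand's origin, 40 mm above the bench. A flare falls from 51 mm high here to a level curl, 12 to 55 mm ahead of here, 140 mm wide, 4 mm thick, underside 40 mm above the bench: 5 mm over the free bed, so the 8 mm toe needs the bed pressed over 3 mm. The lip's wall behind it is 54 mm high.
- bed (a joint): How far the cork bed is pressed down, m: 0 free, 0.010 at its stop. Spring 700 N/m with about 2 N preload: about 4 N at 3 mm, 5.5 N at 5 mm, 9 N at the stop.
- clip (a joint): How far the blue clip under the curl is pushed back (stand's +x), m: 0 free, 0.010 fully home at its stop. 60 mm wide, front face 50 mm ahead of the stand's origin when free. Spring: 3 N to start, 8 N at the stop; it springs back if not held. Its two blue pins come out of the lip's far wall by 10 mm as it goes home.
- clay_head: Bystander: small clay head, 41 mm across, 48 mm tall, standing beyond the lip of the stand. Origin at its underside.
- black_jar: Bystander: black jar, 47 mm across, 34 mm tall, standing beyond the lip of the stand. Origin at its underside.
- clay_pot: Bystander: white pot with a red lid, 42 mm across, 40 mm tall, standing beyond the holder's toe. Origin at its underside.
There are look-alikes about, which are no part of the job. There is more than one size of the part that bears holder_panel; the job needs the larger.

How it is judged:
On the way, in this order (a step that is already met when the one before it is completed fails the run):
1. the holder's foot is on the cork bed, toe still short of the lip's curl, pressing the bed down by at least 3 mm (contact force between holder and bed above 1.5 N and value of joint bed above 0.003 m and x of holder_toe in the frame of stand below 0.029 m), for 0.1 s.
2. with the bed still pressed down, the toe is under the lip's curl, lying on the bed (contact force between holder and bed above 1 N and value of joint bed above 0.002 m and x of holder_toe in the frame of stand above 0.035 m and z of holder_toe in the frame of stand below 0.038 m), for 0.1 s.
At the end, for the whole second after the job is handed in: The toe is under the lip, within 25 mm of the stand's middle line, the holder square to the stand and upright within about 8 degrees and still; the blue clip is pushed back more than 7 mm of its 10 mm and bears on the holder with over 3 N; the fingers still grip the holder with over 3 N (value of joint clip above 0.007 m and contact force between holder and clip above 3 N and contact force between the fingers and holder above 3 N and x of holder_toe in the frame of stand above 0.055 m and z of holder_toe in the frame of stand below 0.039 m and y of holder_toe in the frame of stand between -0.025 and 0.025 m and angle between the x axis of holder_toe and the x axis of stand, either way round below 0.15 rad and angle between holder_toe's own z axis and vertical below 0.15 rad and linear speed of holder below 0.02 m/s); the arm keeps its last pose, push and grip.
It fails at once if a bystander (clay head, black jar or red-lidded pot) is moved more than 20 mm (distance of any of clay_head, black_jar, clay_pot from where it was at the start of the episode above 0.02 m).
It also fails if it takes over 42 s, if anything falls off the work surface, if the arm or the gripper's body presses on something with over 40 N, if the wrist force passes 120 N, or if a joint passes its speed limit or range.

## Working session

There is one attempt and no reset: what is moved stays moved. The work goes in short steps, Python scripts to look and compute and a tool call to move; the robot and the scene stay as the last step left them, time stands still between calls to the robot, and variables do not carry over. Pictures are saved under pics/ and viewed, at most 10 in all, crops included, and the job is handed in when it is done.

Besides the shell and the picture viewer there is one more tool, called after "Request:" as name(argument=value, ...), one argument or row to a line, values as JSON. step_arm: Moves the arm, as the interface text tells. Its arguments: {"type":"object","properties":{"targets":{"type":"array","items":{"type":"object","properties":{"fingers":{"type":"number"},"dp":{"type":"array","items":{"type":"number"}},"delta_rot":{"type":"array","items":{"type":"number"}}}}},"force":{"type":"number"}},"required":["targets"]}

```bash
mkdir -p pics
cat > h.py <<'E'
import numpy as np, cv2
from rig import telemetry, imaging, job, env
def cam(p):
    R=cv2.Rodrigues(np.array(p["rvec"],float))[0]; t=np.array(p["tvec"],float).ravel()
    K=np.array([[p["fx"],0,p["cx"]],[0,p["fy"],p["cy"]],[0,0,1]]); return K,R,t
def ray(p,rc,z):
    K,R,t=cam(p); d=R.T@np.linalg.inv(K)@np.array([rc[1],rc[0],1.]); c=-R.T@t
    return (c+d*(z-c[2])/d[2]).round(4)
def proj(p,X):
    K,R,t=cam(p); q=K@(R@np.array(X,float)+t); return (q[:2]/q[2]).round(1)  # col,row
E
python3 - <<'E'
from h import *
Z=dict(holder_panel=.045,holder_toe=.004,stand=0,lip_mouth=.04,clay_head=0,black_jar=0,clay_pot=0)
o=[]
for n in("top","side"):
    p=imaging.snapshot(n); o.append(p["img"])
    print(n,"cam",-cam(p)[1].T@cam(p)[2])
    for k,z in Z.items():
        for d in imaging.place_of(k,p)[:4]: print(k,round(d["score"],2),np.round(d["point"]),ray(p,d["point"],z))
    cv2.imwrite(f"pics/{n}0.png",p["img"])
E
```

```text
top cam [0.47363904 0.03048021 0.83219006]
holder_panel 0.95 [233. 198.] [0.5508 0.1935 0.045 ]
holder_panel 0.73 [201. 139.] [0.6074 0.2983 0.045 ]
holder_toe 0.83 [207. 206.] [0.6029 0.188  0.004 ]
holder_toe 0.83 [224. 159.] [0.5728 0.2741 0.004 ]
holder_toe 0.57 [163. 212.] [0.6856 0.1783 0.004 ]
stand 0.94 [218. 385.] [ 0.5799 -0.1382  0.    ]
lip_mouth 0.92 [205. 389.] [ 0.5969 -0.1389  0.04  ]
clay_head 0.97 [144. 416.] [ 0.7165 -0.2013  0.    ]
clay_head 0.52 [230. 202.] [0.5603 0.1965 0.    ]
black_jar 0.6 [160. 348.] [ 0.6883 -0.0738  0.    ]
clay_pot 0.72 [162. 210.] [0.6884 0.1822 0.    ]
side cam [0.42451025 0.65385626 0.55989113]
holder_panel 0.66 [355. 225.] [0.5989 0.3049 0.045 ]
holder_panel 0.61 [301. 283.] [0.5531 0.1924 0.045 ]
holder_toe 0.61 [360. 249.] [0.5781 0.2744 0.004 ]
stand 0.9 [198. 317.] [ 0.5779 -0.1419  0.    ]
lip_mouth 0.56 [181. 309.] [ 0.595  -0.1369  0.04  ]
clay_head 0.92 [169. 259.] [ 0.7266 -0.2142  0.    ]
black_jar 0.7 [206. 251.] [ 0.6976 -0.0735  0.    ]
clay_pot 0.87 [293. 204.] [0.6899 0.1729 0.    ]
```

View pics/top0.png

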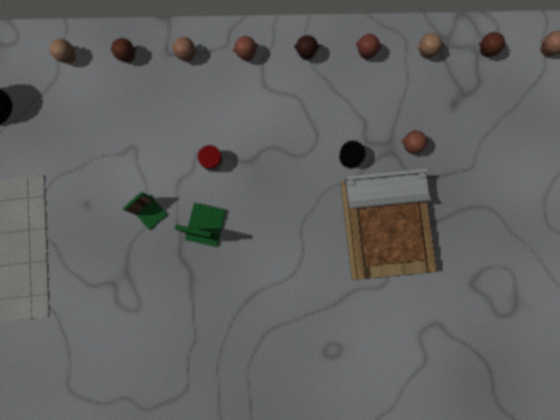

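View pics/side0.png

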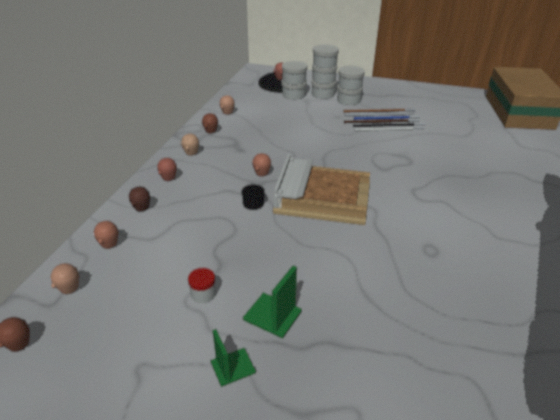

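The candidates are the green L at top (205,225) / side (275,305), and the smaller green L at top (147,210) / side (230,362). The first is clearly bigger, and the red-lidded pot lies beyond its toe, so it fits. I'll confirm it in a crop and fit the poses from the silhouettes.

```bash
cat > fit.py <<'E'
from h import *
from scipy.optimize import minimize
def box(a,b): return np.array([[x,y,z] for x in(a[0],b[0]) for y in(a[1],b[1]) for z in(a[2],b[2])],float)
HOLD=[box((-.015,-.03,0),(.055,.03,.008)),box((-.004,-.03,0),(.004,.03,.09))]   # origin under panel
STAND=[box((-.105,-.075,0),(.075,.075,.033)),box((.06,-.07,0),(.073,.07,.054))]
def sil(p,boxes,v,z0=0,S=4):
    K,R,t=cam(p); m=np.zeros((420*S,560*S),np.uint8); c,s=np.cos(v[2]),np.sin(v[2])
    for b in boxes:
        X=b@np.array([[c,s,0],[-s,c,0],[0,0,1]])+[v[0],v[1],z0]; q=(X@R.T+t)@K.T; q=(q[:,:2]/q[:,2:]+.5)*S
        cv2.fillConvexPoly(m,cv2.convexHull(q.astype(np.float32)).astype(np.int32),1)
    return cv2.resize(m.astype(np.float32),(560,420),interpolation=cv2.INTER_AREA)
def fit(obs,boxes,v0,z0=0):
    def f(u):
        v=[u[0]/50,u[1]/50,u[2]/4]; return sum(1-np.minimum(a:=sil(p,boxes,v,z0),m).sum()/np.maximum(a,m).sum() for p,m in obs)
    best=min((minimize(f,[v0[0]*50,v0[1]*50,(v0[2]+d)*4],method="Nelder-Mead",options=dict(initial_simplex=None,xatol=2e-3,fatol=1e-4)) for d in(-.15,0,.15)),key=lambda r:r.fun)
    u=best.x; return np.array([u[0]/50,u[1]/50,u[2]/4]).round(4),round(best.fun,3)
def getmask(p,label,v,z=.03):
    g=proj(p,[v[0],v[1],z]); ms=imaging.masks_of(label,p)
    d=min(ms,key=lambda d:np.hypot(*(np.array(d["rect"][:2])-g))); return d["mask"].astype(np.float32)
E
python3 - <<'E'
from fit import *
ps=[imaging.snapshot(n) for n in("top","side")]
for lab,B,v0 in(("holder_panel",HOLD,(.551,.193,-.1)),("stand",STAND,(.579,-.14,0.05))):
    obs=[(p,getmask(p,lab,v0)) for p in ps]
    print(lab,[int(m.sum()) for _,m in obs],"both",fit(obs,B,v0),"top",fit(obs[:1],B,v0),"side",fit(obs[1:],B,v0))
a=cv2.resize(ps[0]["img"][180:255,115:245],None,fx=4,fy=4); b=cv2.resize(ps[0]["img"][160:285,335:445],None,fx=2.4,fy=2.4)
cv2.imwrite("pics/crop1.png",cv2.convertScaleAbs(np.hstack([a,b[:300]]),alpha=1.8))
E
```

```text
holder_panel [1336, 2146] both (array([ 0.5523,  0.194 , -0.2479]), np.float64(0.153)) top (array([ 0.5519,  0.1949, -0.2463]), np.float64(0.051)) side (array([ 0.5522,  0.19  , -0.2114]), np.float64(0.049))
stand [8771, 5175] both (array([ 0.5807, -0.1402,  0.0904]), np.float64(0.107)) top (array([ 0.5802, -0.1382,  0.0847]), np.float64(0.048)) side (array([ 0.5816, -0.1439,  0.0937]), np.float64(0.044))
```

View pics/crop1.png

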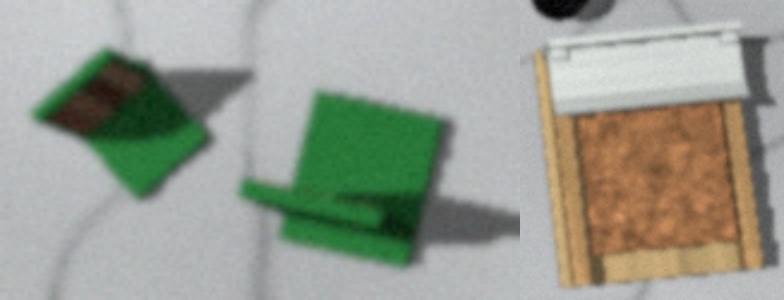

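The larger holder is confirmed: crop (345,180), foot pointing up towards the pot. The smaller one is at crop (125,120). Holder yaw is about -0.24 and stand yaw about 0.09.

Run:
```python
from h import *
from scipy.spatial.transform import Rotation as R
s=telemetry.observe(); print(s); M=R.from_euler("xyz",s["eef_rot"]).as_matrix(); print(M.round(3)); print(env.hold_point_z)
print("tool y angle",np.arctan2(M[1,1],M[0,1]))
```

```text
{'clock': 1.1, 'joint_pos': array([-1.40391311,  0.38339931,  0.01642934,  1.37009503, -0.00628715,
        1.38820375, -0.04649296]), 'qd': array([-3.58808073e-05,  8.71092812e-04, -8.78508062e-04,  1.54369277e-03,
       -5.93559354e-04, -6.39067170e-04,  4.62780358e-04]), 'effort': array([-5.39716639e-04, -6.27338576e+01,  8.43117535e-01, -3.72090125e+01,
        1.67086936e-02,  2.55617771e-03,  7.82665410e-06]), 'position': array([0.14232586, 0.60856248, 0.23128227]), 'eef_rot': array([-3.14153586e+00, -3.43998297e-05,  2.91183777e+00]), 'contact_force': array([-0.49338002, -0.40100047, -0.09101437]), 'moment': array([ 0.06763354, -0.0451471 , -0.04032987]), 'grip_force': 0.0, 'grip_width': 0.08514734773751274}
[[-0.974  0.228 -0.   ]
 [ 0.228  0.974 -0.   ]
 [ 0.    -0.    -1.   ]]
0.0187
tool y angle 1.3410414453576343
```

Request:
step_arm(
  targets=[
    {"fingers": 0.05, "dp": [0.02, -0.02, 0], "delta_rot": [0, 0, -0.08]},
    {"fingers": 0.05, "dp": [0.034, -0.0345, 0], "delta_rot": [0, 0, -0.13]},
    {"fingers": 0.05, "dp": [0.034, -0.0345, 0], "delta_rot": [0, 0, -0.13]},
    {"fingers": 0.05, "dp": [0.034, -0.0345, 0], "delta_rot": [0, 0, -0.13]},
    {"fingers": 0.05, "dp": [0.034, -0.0345, 0], "delta_rot": [0, 0, -0.13]},
    {"fingers": 0.05, "dp": [0.034, -0.0345, 0], "delta_rot": [0, 0, -0.13]},
    {"fingers": 0.05, "dp": [0.034, -0.0345, 0], "delta_rot": [0, 0, -0.13]},
    {"fingers": 0.05, "dp": [0.034, -0.0345, 0], "delta_rot": [0, 0, -0.13]},
    {"fingers": 0.05, "dp": [0.034, -0.0345, 0], "delta_rot": [0, 0, -0.13]},
    {"fingers": 0.05, "dp": [0.034, -0.0345, 0], "delta_rot": [0, 0, -0.13]},
    {"fingers": 0.05, "dp": [0.034, -0.0345, 0], "delta_rot": [0, 0, -0.13]},
    {"fingers": 0.05, "dp": [0.034, -0.034, 0], "delta_rot": [0, 0, -0.13]},
  ],
)

```text
clock: 2.3
position: [0.5375, 0.208, 0.2317]
eef_rot: [3.141, -0.001, 1.397]
contact_force: [1.5, 1.3, 0.5]
grip_width: 0.0498
grip_force: 0.0
```

Request:
step_arm(
  targets=[
    {"fingers": 0.05, "dp": [0.0155, -0.0145, -0.03], "delta_rot": [0, 0, -0.07]},
    {"fingers": 0.05, "dp": [0, 0, -0.04], "delta_rot": [0, 0, 0]},
    {"fingers": 0.05, "dp": [0, 0, -0.04], "delta_rot": [0, 0, 0]},
    {"fingers": 0.05, "dp": [0, 0, -0.01], "delta_rot": [0, 0, 0]},
    {"fingers": 0.05, "dp": [0, 0, 0], "delta_rot": [0, 0, 0]},
  ],
  force=40,
)

```text
clock: 2.8
position: [0.5508, 0.1949, 0.1102]
eef_rot: [-3.139, 0.002, 1.332]
contact_force: [0.4, -0.4, 1.2]
grip_width: 0.0496
grip_force: 0.0
```

Run:
```python
from h import *
p=imaging.snapshot("side");cv2.imwrite("pics/s2.png",cv2.convertScaleAbs(cv2.resize(p["img"][150:400,180:430],None,fx=2,fy=2),alpha=1.6))
```

```text
(no output)
```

View pics/s2.png

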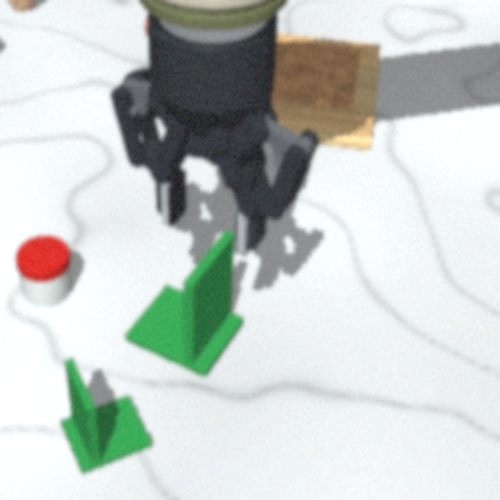

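The fingers, at crop (172,215) and (245,245), straddle the panel's top edge at (210,265), so I'll descend and grip.

Request:
step_arm(
  targets=[
    {"fingers": 0.05, "dp": [0, 0, -0.03], "delta_rot": [0, 0, 0]},
    {"fingers": 0.05, "dp": [0, 0, -0.03], "delta_rot": [0, 0, 0]},
    {"fingers": 0.05, "dp": [0, 0, -0.014], "delta_rot": [0, 0, 0]},
    {"fingers": 0.0, "dp": [0, 0, 0], "delta_rot": [0, 0, 0]},
    {"fingers": 0.0, "dp": [0, 0, 0], "delta_rot": [0, 0, 0]},
    {"fingers": 0.0, "dp": [0, 0, 0], "delta_rot": [0, 0, 0]},
    {"fingers": 0.0, "dp": [0, 0, 0], "delta_rot": [0, 0, 0]},
    {"fingers": 0.0, "dp": [0, 0, 0], "delta_rot": [0, 0, 0]},
  ],
  force=50,
)

```text
clock: 3.65
position: [0.5534, 0.1956, 0.0395]
eef_rot: [3.139, -0.003, 1.332]
contact_force: [-0.6, -0.1, 8.2]
grip_width: 0.0072
grip_force: 50.0
```

Request:
step_arm(
  targets=[
    {"fingers": 0.0, "dp": [0, 0, 0.01], "delta_rot": [0, 0, 0]},
    {"fingers": 0.0, "dp": [0, 0, 0.03], "delta_rot": [0, 0, 0]},
    {"fingers": 0.0, "dp": [0, 0, 0.04], "delta_rot": [0, 0, 0]},
    {"fingers": 0.0, "dp": [0, -0.02, 0.02], "delta_rot": [0, 0, 0.04]},
    {"fingers": 0.0, "dp": [-0.003, -0.042, 0], "delta_rot": [0, 0, 0.04]},
    {"fingers": 0.0, "dp": [-0.003, -0.045, 0], "delta_rot": [0, 0, 0.04]},
    {"fingers": 0.0, "dp": [-0.003, -0.045, 0], "delta_rot": [0, 0, 0.04]},
    {"fingers": 0.0, "dp": [-0.003, -0.045, 0], "delta_rot": [0, 0, 0.04]},
    {"fingers": 0.0, "dp": [-0.003, -0.045, 0], "delta_rot": [0, 0, 0.04]},
    {"fingers": 0.0, "dp": [-0.002, -0.045, 0], "delta_rot": [0, 0, 0.04]},
    {"fingers": 0.0, "dp": [0, -0.04, 0], "delta_rot": [0, 0, 0.04]},
    {"fingers": 0.0, "dp": [0, -0.013, 0], "delta_rot": [0, 0, 0.01]},
  ],
)

```text
clock: 4.85
position: [0.5337, -0.1509, 0.1387]
eef_rot: [3.141, 0.002, 1.656]
contact_force: [-0.2, -0.2, -0.7]
grip_width: 0.0074
grip_force: 48.8
```

Request:
step_arm(
  targets=[
    {"fingers": 0.0, "dp": [0, 0, -0.02], "delta_rot": [0, 0, 0]},
    {"fingers": 0.0, "dp": [0, 0, 0], "delta_rot": [0, 0, 0]},
    {"fingers": 0.0, "dp": [0, 0, 0], "delta_rot": [0, 0, 0]},
  ],
)

```text
clock: 5.15
position: [0.5346, -0.1444, 0.1177]
eef_rot: [-3.141, -0.0, 1.662]
contact_force: [0.2, -0.0, -0.6]
grip_width: 0.0074
grip_force: 48.8
```

Run:
```python
from fit import *
s=telemetry.observe(); print(s["position"],s["eef_rot"],s["contact_force"],s["grip_width"])
ps=[imaging.snapshot(n) for n in("side","top")]
for p in ps:
    for k,z in(("holder_toe",.07),("holder_panel",.11)):
        for d in imaging.place_of(k,p)[:3]: print(p["shot"],k,round(d["score"],2),np.round(d["point"]),ray(p,d["point"],z))
a,b=[cv2.resize(p["img"][r0:r0+170,c0:c0+160],None,fx=2.5,fy=2.5) for p,(r0,c0) in zip(ps,((70,240),(120,320)))]
cv2.imwrite("pics/s3.png",cv2.convertScaleAbs(np.hstack([a,b]),alpha=1.6))
```

```text
[ 0.53464244 -0.14443093  0.11771676] [-3.14091482e+00 -4.80136891e-04  1.66229526e+00] [ 0.24763131 -0.01744631 -0.55067299] 0.007435877660408112
6 holder_toe 0.87 [360. 250.] [0.5586 0.3194 0.07  ]
6 holder_toe 0.75 [167. 315.] [ 0.5867 -0.144   0.07  ]
6 holder_panel 0.83 [358. 224.] [0.577  0.3525 0.11  ]
7 holder_toe 0.92 [221. 162.] [0.5689 0.2499 0.07  ]
7 holder_toe 0.85 [205. 394.] [ 0.5913 -0.1403  0.07  ]
7 holder_panel 0.87 [204. 139.] [0.5921 0.2759 0.11  ]
7 holder_panel 0.71 [233. 410.] [ 0.5408 -0.1538  0.11  ]
7 holder_panel 0.56 [160. 214.] [0.6638 0.1565 0.11  ]
```

View pics/s3.png

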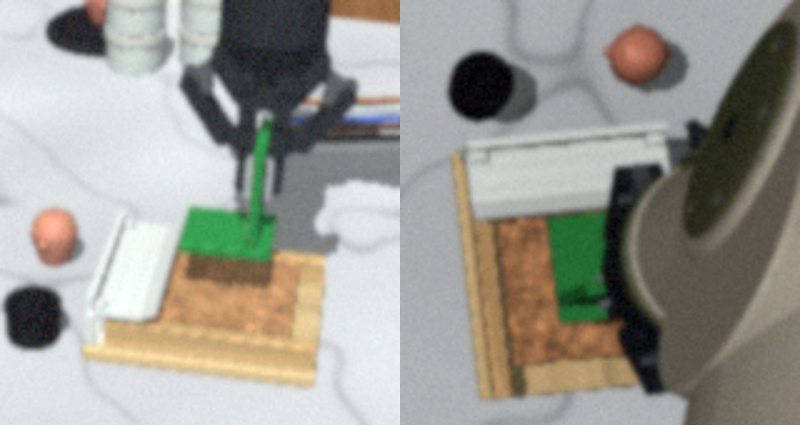

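The holder is level over the bed. In the left crop the toe is at (180,240), short of the lip. I'll lower it onto the bed.

Request:
step_arm(
  targets=[
    {"fingers": 0.0, "dp": [0, 0, -0.02], "delta_rot": [0, 0, 0]},
    {"fingers": 0.0, "dp": [0, 0, -0.015], "delta_rot": [0, 0, 0]},
    {"fingers": 0.0, "dp": [0, 0, -0.006], "delta_rot": [0, 0, 0]},
    {"fingers": 0.0, "dp": [0, 0, 0], "delta_rot": [0, 0, 0]},
    {"fingers": 0.0, "dp": [0, 0, 0], "delta_rot": [0, 0, 0]},
  ],
)

```text
clock: 5.95
position: [0.535, -0.1451, 0.0766]
eef_rot: [3.142, 0.0, 1.662]
contact_force: [0.3, 0.1, -0.8]
grip_width: 0.0074
grip_force: 48.8
```

Request:
step_arm(
  targets=[
    {"fingers": 0.0, "dp": [0, 0, -0.003], "delta_rot": [0, 0, 0]},
    {"fingers": 0.0, "dp": [0, 0, 0], "delta_rot": [0, 0, 0]},
    {"fingers": 0.0, "dp": [0, 0, 0], "delta_rot": [0, 0, 0]},
  ],
)

```text
clock: 6.25
position: [0.5355, -0.1452, 0.0739]
eef_rot: [3.14, 0.0, 1.662]
contact_force: [1.4, -0.5, 1.9]
grip_width: 0.0074
grip_force: 49.2
```

Request:
step_arm(
  targets=[
    {"fingers": 0.0, "dp": [0, 0, -0.003], "delta_rot": [0, 0, 0]},
    {"fingers": 0.0, "dp": [0, 0, -0.003], "delta_rot": [0, 0, 0]},
    {"fingers": 0.0, "dp": [0, 0, 0], "delta_rot": [0, 0, 0]},
    {"fingers": 0.0, "dp": [0, 0, 0], "delta_rot": [0, 0, 0]},
    {"fingers": 0.0, "dp": [0, 0, 0], "delta_rot": [0, 0, 0]},
  ],
)

```text
clock: 6.75
position: [0.5355, -0.1452, 0.0678]
eef_rot: [3.14, 0.0, 1.662]
contact_force: [0.5, -0.4, 6.6]
grip_width: 0.0075
grip_force: 49.9
```

Request:
step_arm(
  targets=[
    {"fingers": 0.0, "dp": [0.005, 0.0005, 0], "delta_rot": [0, 0, 0]},
    {"fingers": 0.0, "dp": [0.005, 0.0005, 0], "delta_rot": [0, 0, 0]},
    {"fingers": 0.0, "dp": [0.005, 0.0005, 0], "delta_rot": [0, 0, 0]},
    {"fingers": 0.0, "dp": [0.005, 0.0005, 0], "delta_rot": [0, 0, 0]},
    {"fingers": 0.0, "dp": [0.005, 0.0005, 0], "delta_rot": [0, 0, 0]},
    {"fingers": 0.0, "dp": [0.005, 0.0005, 0], "delta_rot": [0, 0, 0]},
    {"fingers": 0.0, "dp": [0, 0, 0], "delta_rot": [0, 0, 0]},
    {"fingers": 0.0, "dp": [0, 0, 0], "delta_rot": [0, 0, 0]},
  ],
)

```text
clock: 7.55
position: [0.5647, -0.1421, 0.0674]
eef_rot: [-3.141, -0.0, 1.662]
contact_force: [-1.9, 0.1, 6.3]
grip_width: 0.0077
grip_force: 49.9
```

Request:
step_arm(
  targets=[
    {"fingers": 0.0, "dp": [0.004, 0.0004, 0], "delta_rot": [0, 0, 0]},
    {"fingers": 0.0, "dp": [0.004, 0.0004, 0], "delta_rot": [0, 0, 0]},
    {"fingers": 0.0, "dp": [0.004, 0.0004, 0], "delta_rot": [0, 0, 0]},
    {"fingers": 0.0, "dp": [0.003, 0.0003, 0], "delta_rot": [0, 0, 0]},
    {"fingers": 0.0, "dp": [0, 0, 0], "delta_rot": [0, 0, 0]},
    {"fingers": 0.0, "dp": [0, 0, 0], "delta_rot": [0, 0, 0]},
  ],
)

```text
clock: 8.15
position: [0.578, -0.1409, 0.0668]
eef_rot: [-3.138, -0.001, 1.661]
contact_force: [-4.5, -0.3, 5.9]
grip_width: 0.0077
grip_force: 50.1
```

Run:
```python
from fit import *
s=telemetry.observe(); print(s["position"],s["eef_rot"],s["contact_force"],s["moment"])
ps=[imaging.snapshot(n) for n in("side","top")]
a,b=[cv2.resize(p["img"][r0:r0+120,c0:c0+120],None,fx=3.3,fy=3.3,interpolation=2) for p,(r0,c0) in zip(ps,((110,260),(150,335)))]
cv2.imwrite("pics/s4.png",cv2.convertScaleAbs(np.hstack([a,b]),alpha=1.6))
```

```text
[ 0.57804988 -0.1408889   0.06679429] [-3.13814567e+00 -7.07578966e-04  1.66084443e+00] [-4.49354102 -0.26343096  5.89793444] [-0.08447994  1.26009625 -0.02627619]
```

View pics/s4.png

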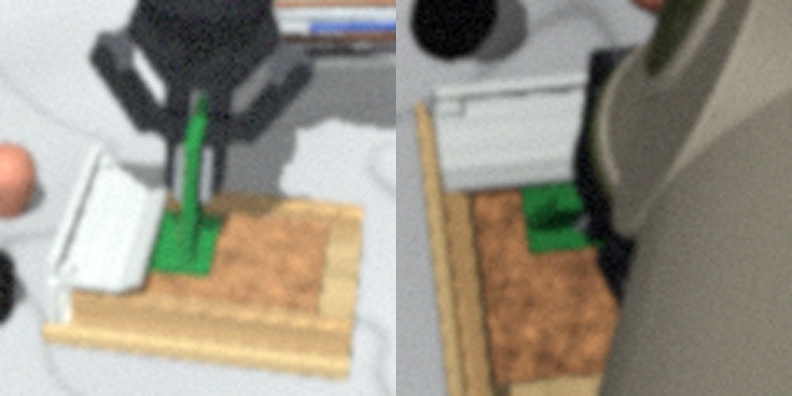

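The foot is under the lip (left crop, around (160,245)), and Fx shows it touching the clip. I'll push on.

Request:
step_arm(
  targets=[
    {"fingers": 0.0, "dp": [0.003, 0.0003, 0], "delta_rot": [0, 0, 0]},
    {"fingers": 0.0, "dp": [0.003, 0.0003, 0], "delta_rot": [0, 0, 0]},
    {"fingers": 0.0, "dp": [0.003, 0.0003, 0], "delta_rot": [0, 0, 0]},
    {"fingers": 0.0, "dp": [0, 0, 0], "delta_rot": [0, 0, 0]},
    {"fingers": 0.0, "dp": [0, 0, 0], "delta_rot": [0, 0, 0]},
  ],
  force=60,
)

```text
clock: 8.75
position: [0.5851, -0.1404, 0.0666]
eef_rot: [-3.135, -0.002, 1.66]
contact_force: [-13.4, -0.7, 12.1]
grip_width: 0.0071
grip_force: 60.7
```

Request:
step_arm(
  targets=[
    {"fingers": 0.0, "dp": [0.003, 0.0003, 0], "delta_rot": [0, 0, 0]},
    {"fingers": 0.0, "dp": [0, 0, 0], "delta_rot": [0, 0, 0]},
    {"fingers": 0.0, "dp": [0, 0, 0], "delta_rot": [0, 0, 0]},
  ],
)

```text
clock: 9.05
position: [0.5855, -0.1404, 0.0664]
eef_rot: [-3.13, -0.003, 1.659]
contact_force: [-24.1, 0.3, 20.6]
grip_width: 0.0075
grip_force: 62.0
```

Request:
step_arm(
  targets=[
    {"fingers": 0.0, "dp": [-0.0015, -0.0001, 0], "delta_rot": [0, 0, 0]},
    {"fingers": 0.0, "dp": [0, 0, 0], "delta_rot": [0, 0, 0]},
    {"fingers": 0.0, "dp": [0, 0, 0], "delta_rot": [0, 0, 0]},
    {"fingers": 0.0, "dp": [0, 0, 0], "delta_rot": [0, 0, 0]},
  ],
)

```text
clock: 9.45
position: [0.5853, -0.1404, 0.0663]
eef_rot: [-3.132, -0.002, 1.659]
contact_force: [-17.3, -0.9, 14.8]
grip_width: 0.0073
grip_force: 61.0
```

Run:
```python
from fit import *
s=telemetry.observe(); print(s["position"],s["eef_rot"],s["contact_force"],s["moment"])
ps=[imaging.snapshot(n) for n in("side","top")]
for p in ps:
    for k,z in(("holder_toe",.033),("holder_panel",.075),("clip",.035)):
        for d in imaging.recognise(k,p)[:3]: print(p["shot"],k,round(d["score"],2),np.round(d["rect"]))
a,b=[cv2.resize(p["img"][r0:r0+120,c0:c0+120],None,fx=3.3,fy=3.3,interpolation=2) for p,(r0,c0) in zip(ps,((110,250),(140,335)))]
cv2.imwrite("pics/s5.png",cv2.convertScaleAbs(np.hstack([a,b]),alpha=1.8))
```

```text
[ 0.58534091 -0.14037679  0.0662786 ] [-3.13216913e+00 -1.99916448e-03  1.65945680e+00] [-17.28355823  -0.91250676  14.83686998] [-0.03522349  3.94091887  0.03765404]
10 holder_toe 0.65 [317. 167.  21.  54.]
10 holder_toe 0.63 [232. 358.  48.  59.]
10 holder_panel 0.66 [314. 166.  18.  55.]
10 holder_panel 0.6 [233. 357.  42.  58.]
11 holder_toe 0.7 [384. 212.  24.  20.]
11 holder_toe 0.62 [146. 213.  42.  39.]
11 holder_panel 0.71 [144. 210.  42.  38.]
11 holder_panel 0.67 [384. 212.  17.  16.]
```

View pics/s5.png

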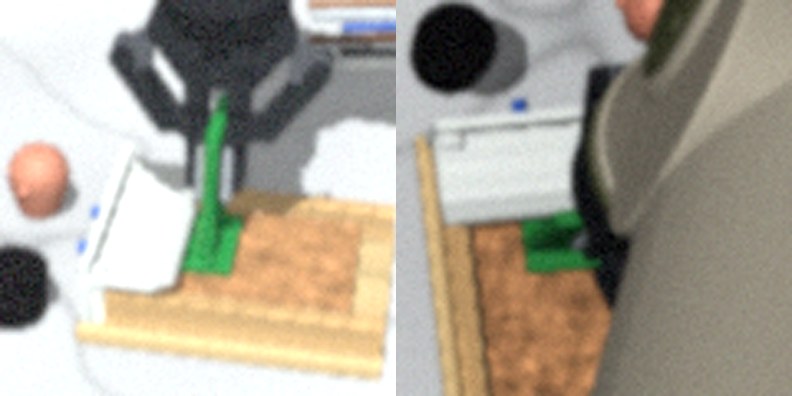

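Both blue pins show beyond the far wall, at left crop (95,211) and (83,246) and right crop (520,104), so the clip is home. I'll check the holder's uprightness numerically before handing in.

Run:
```python
from fit import *
s=telemetry.observe(); p=imaging.snapshot("side")
x0,y0,_=s["position"]; c,sn=np.cos(.089),np.sin(.089)
for tilt in(-8,0,8):
    t=np.radians(tilt); L=[]
    for z in(.04,.085):
        lx=(z-.058)*np.sin(t); zz=.027+.058+(z-.058)*np.cos(t)
        for dx in(-.004,.004): L.append(proj(p,[x0+(lx+dx)*c-.03*sn,y0+(lx+dx)*sn+.03*c,zz]))
    print(tilt,L)
g=p["img"].astype(int); G=(g[...,1]-np.maximum(g[...,0],g[...,2]))>15
for r in range(134,196,5): print(r,np.where(G[r,290:345])[0][[0,-1]]+290 if G[r,290:345].any() else None)
```

```text
-8 [array([313.4, 177.4]), array([309.3, 177. ]), array([317.9, 157.6]), array([313.7, 157.1])]
0 [array([314.7, 177.7]), array([310.6, 177.2]), array([315.9, 157.2]), array([311.7, 156.8])]
8 [array([316. , 177.7]), array([311.9, 177.3]), array([313.9, 157.1]), array([309.7, 156.7])]
134 None
139 None
144 [314 318]
149 [312 317]
154 [312 316]
159 [312 316]
164 [311 315]
169 [311 315]
174 [310 318]
179 [308 322]
184 [307 321]
189 [305 320]
194 None
```

The tilt is about 1–3°, inside the 8° limit. The clip is at its stop and the grip is firm, so I'm handing in.

```bash
python3 -c "
from h import *
print(job.sign_off())"
```

```text
the job is handed in; nothing more can be done
None
```

I handed the job in with the larger green holder still gripped, its toe behind the lip and the clip pushed home (both blue pins out); it was about 1–3° off upright, and the bystanders were not touched, but `sign_off()` returned no verdict.

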